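# Swap the battery packs and latch the box

## Robot

A 6-joint arm with a two-finger parallel gripper is mounted at the origin on the work surface; the furniture and walls round the work are solid. World frame = base frame: x ahead of the robot, y to its left, z up, the work surface at z = 0. Lengths are in m, angles in rad, forces in N, time in s.
With the tool pointing down it reaches from about 0.4 to 0.825 m from the base axis. Payload 7 kg.
Tool frame: the origin (TCP) lies at the very end of the fingers, on their centre line; the grasp point (between the pads) lies 19 mm behind it (arm.grip_point_offset is the distance from the TCP to the grasp point, in m); z points along the fingers, y is the line along which they close (so a half turn about z gives the same grasp; the last joint's range is limited). The gripper opens to 88 mm and grips with 3 to 60 N. Pads are 19 mm wide; open, the fingers measure 130 mm over their backs; the gripper's body (78 mm by 193 mm) begins 47 mm behind the grasp point.
Start: joints at [1.608, 0.359, 0.012, 0, -1.224, -0.288], TCP at [0.168, 0.654, 0.227] pointing down, gripper open.
Joint ranges: [-3.07, 3.07], [-1.43, 2.12], [-1.02, 1.25], [-3.03, 1.67], [-3.05, -0], [-3.03, 3.03]. Speed limits (rad/s): [2.39, 2.39, 3.01, 3.14, 3.14, 3.14].

## Interface

Orientations are given as [roll, pitch, yaw] about the fixed x, y, z axes, in that order (R = Rz(yaw) Ry(pitch) Rx(roll)).
In Python, from station import arm, cams gives the robot as it stands.
- The arm moves only by the shell command python3 -m handwheel 'ROWS' [FORCE]. ROWS is JSON, a list that holds one entry, the list of rows, each a list of 7 numbers: the shift along the tool's x, y, z normalised to -1 to 1, where 1 is 0.08 m, then the turn, a rotation vector about the tool's x, y, z normalised to -1 to 1, where 1 is 0.5 rad, then the closure in counts, from 0 (fully open) to 255 (shut). In form: [[[x, y, z, wx, wy, wz, hand], ...]]. A call has 1 to 5 rows; each row is the pose to reach, as a shift and turn from the pose commanded when the call began, along the tool's axes at that moment; what a row does not reach only later rows make up. A row lasts 1/8 s, in which the tool goes at most 62.5 mm and 10.7 degrees, less where a joint would pass 70% of its speed; a pose out of reach is approached as far as the arm can. A call with a number of a shift or a turn outside -1 to 1 is refused whole. A call with a gripper value outside its range is refused whole. The fingers move at their own pace and stop on an object; FORCE is the grip in N (left out, the last holds). Time passes only in rows, so rows that repeat a pose let the fingers close. It gives the time, the measured TCP pose, the force, the opening and the grip force at its end, in the units of the state.
- arm.get_state(): the state, without advancing time (a new reading comes with each control period).
- cams.grab_frame(name): name is "scene" or "top" or "wrist"; returns the picture (384x512x3 uint8, blue, green, red); there is no depth.
- cams.camera_info(name): a dict with "camera_matrix" (3x3 intrinsics, pixels), "dist_coeffs" ([k1, k2, p1, p2, k3] as OpenCV has them; the pictures are not rectified), "R" (3x3) and "t" (3): a world point X has camera coordinates R X + t; the wrist camera has in their place "hand_eye" (4x4, takes a point from camera to tool coordinates, whose origin is the TCP and whose axes are the flange's). Camera axes: x right, y down, z forward; pixel columns grow to the right and rows downward; lengths in m; the calibration is good to about 2 mm. A picture is of the moment at which its call begins: read the wrist's pose just before it. camera_info takes no time and is no camera call.
- arm.job_done(): hands the job in; it is judged then, once.
The state is a dict: "t": time; "q": joint angles; "qd": joint speeds; "joint_efforts": joint torques, N m; "eef_pos": TCP position; "ee_rot": TCP orientation; "force": force on the tool from outside, world axes, zero at the start; "moment": the same for the moment, N m; "width": finger opening in m; "gripper_force": force on a finger pad.
Only numpy, scipy, OpenCV 4.12 (cv2) and the standard library are available. Lean on these libraries where they do the work, as an engineer would, in place of code of your own. Each camera call takes 0.05 s, during which the arm holds its last target. There are 200 camera calls.

## Task

Swap the tool batteries: slide the grey cover of the yellow battery box open, take every flat pack (red band) out and put it in the red tray, and plug every charged pack (green band) from the bench upright and fully home into a socket of its own. Then slide the cover shut, swing the wire bail of the draw latch over so that its bar hooks behind the keeper on the cover, and press the red-tipped lever down past centre until it lies flat and holds. Leave the sanding block alone.

Things in the scene. Friction and masses are not known exactly. Their poses are not given: they have to be found in the camera images.
- pack_1_mid (a point): centre (half-way up) of a charged battery pack, green band; two or three are on the bench. Upright on the bench it is 41 mm high: a black body 44 (its x) x 38 (its y) x 30 mm on a smaller grey square-cut plug foot 38 x 32 x 11 mm at the bottom. Its z is up. 0.12 kg or so
- pack_2_mid (a point): centre (half-way up) of a charged battery pack, green band; two or three are on the bench. Upright on the bench it is 41 mm high: a black body 44 (its x) x 38 (its y) x 30 mm on a smaller grey square-cut plug foot 38 x 32 x 11 mm at the bottom. Its z is up. 0.12 kg or so
- pack_3_mid (a point): centre (half-way up) of a charged battery pack, green band; two or three are on the bench. Upright on the bench it is 41 mm high: a black body 44 (its x) x 38 (its y) x 30 mm on a smaller grey square-cut plug foot 38 x 32 x 11 mm at the bottom. Its z is up. 0.12 kg or so
- flat_1_mid (a point): centre (half-way up) of a flat (spent) battery pack: as the charged ones but with a red band; one or two of them sit in sockets of the box at the start, fully home, under the cover
- flat_2_mid (a point): centre (half-way up) of a flat (spent) battery pack: as the charged ones but with a red band; one or two of them sit in sockets of the box at the start, fully home, under the cover
- flat_3_mid (a point): centre (half-way up) of a flat (spent) battery pack: as the charged ones but with a red band; one or two of them sit in sockets of the box at the start, fully home, under the cover
- socket_1 (a point): centre of the mouth of a rectangular socket hole in the box's black floor: 40 mm along the box's x, 34 mm along its y, 13 mm deep, mouth 16 mm above the bench. A pack goes in upright, its x along the box's x (either way round); fully home its body rests on the floor and its centre is 9.5 mm above this point. Any pack fits any socket. Axes as the box
- socket_2 (a point): centre of the mouth of a rectangular socket hole in the box's black floor: 40 mm along the box's x, 34 mm along its y, 13 mm deep, mouth 16 mm above the bench. A pack goes in upright, its x along the box's x (either way round); fully home its body rests on the floor and its centre is 9.5 mm above this point. Any pack fits any socket. Axes as the box
- socket_3 (a point): centre of the mouth of a rectangular socket hole in the box's black floor: 40 mm along the box's x, 34 mm along its y, 13 mm deep, mouth 16 mm above the bench. A pack goes in upright, its x along the box's x (either way round); fully home its body rests on the floor and its centre is 9.5 mm above this point. Any pack fits any socket. Axes as the box
- battery_box: yellow battery box, fixed; origin on the bench under the middle socket; z up. Three sockets in a row along its y, 46 mm apart; the cover slides open to +y, the latch deck (55 mm high) is at -y. Box 122 mm along x; walls 6 mm thick, 55 mm high, inner faces 55 mm to either side of the row of sockets (x)
- cover (a joint): slide of the grey cover along the box's y, m: 0 = shut; it starts shut or nearly; all sockets are clear of it from 0.166 on, end stop at 0.185; moves stiffly (about 1.5 N), stays where it is left. Its top is 61 mm above the bench, its underside 56 mm
- cover_handle (a point): centre of the black handle on the cover: an upright fin 60 mm along the box's x, 10 mm thick along y, 24 mm high (from 61 to 85 mm above the bench)
- lever_pivot (a point): pivot of the latch lever on the deck of the box, 72 mm above the bench, 145 mm from the middle socket towards the box's -y; same axes as the box. The deck under it is 55 mm above the bench
- lever (a joint): latch lever hinge, rad: 0 = closed, flat, pointing to the box's -y; 1.57 = straight up; it starts raised past upright at 2.1 to 2.4, leaning over towards the cover (limit 2.5). Light to move, stays where it is left; past centre the spring of the keeper holds it shut
- lever_tip (a point): end of the lever, a red-tipped steel tab 24 mm wide (box's x) and 50 mm long from the pivot
- bail (a joint): hinge of the wire bail (a U loop) on the lever, rad; the bail's direction above the box's +y is this value minus the lever's: about 0 = pointing to the keeper, 1.57 = straight up, at the start about 2 (folded back, resting on its stop). It swings freely and falls by its weight
- bail_bar (a point): middle of the cross bar at the free end of the wire bail: bar 48 mm long along the box's x, 6 mm thick, wire arms 6 mm thick 24 mm to either side, reaching 80 mm to their pins on the lever (pins 16 mm from the lever's pivot)
- keeper_top (a point): top edge of the steel keeper, a small plate 26 mm wide (box's x), about 15 mm high on the end of the cover, leaning to the box's +y, with the box's axes. Hooked, the bar lies behind it on its +y side and lower than its top, between plate and handle. The keeper yields on a spring by up to 12 mm towards the lever (5 N per mm; some 4 mm when latched)
- sanding_block: wooden sanding block 60 (x) x 96 (y) x 32 mm, lying on the bench; leave it alone; origin at the centre of its underside
- red_tray: red plastic tray for flat packs, fixed on the bench, 82 (x) x 106 (y) mm with a rim 9 mm high and 3 mm thick; floor 3 mm thick; origin at the centre of its underside; room for two packs side by side along its y
Not all that is in view belongs to the job. Leave any blue or turquoise look-alike of the part that bears pack_2_mid alone. Leave any orange look-alike of the part that bears pack_3_mid alone.

How it is judged:
On the way, in this order (a step that is already met when the one before it is completed fails the run):
1. every flat pack is in the red tray and every charged pack is plugged fully home in a socket (((horizontal distance between pack_1_mid and socket_1 below 0.005 m and z of pack_1_mid in the frame of socket_1 below 0.013 m and angle between pack_1_mid's own z axis and vertical below 0.1 rad) or (horizontal distance between pack_1_mid and socket_2 below 0.005 m and z of pack_1_mid in the frame of socket_2 below 0.013 m and angle between pack_1_mid's own z axis and vertical below 0.1 rad) or (horizontal distance between pack_1_mid and socket_3 below 0.005 m and z of pack_1_mid in the frame of socket_3 below 0.013 m and angle between pack_1_mid's own z axis and vertical below 0.1 rad)) and ((horizontal distance between pack_2_mid and socket_1 below 0.005 m and z of pack_2_mid in the frame of socket_1 below 0.013 m and angle between pack_2_mid's own z axis and vertical below 0.1 rad) or (horizontal distance between pack_2_mid and socket_2 below 0.005 m and z of pack_2_mid in the frame of socket_2 below 0.013 m and angle between pack_2_mid's own z axis and vertical below 0.1 rad) or (horizontal distance between pack_2_mid and socket_3 below 0.005 m and z of pack_2_mid in the frame of socket_3 below 0.013 m and angle between pack_2_mid's own z axis and vertical below 0.1 rad)) and ((horizontal distance between pack_3_mid and socket_1 below 0.005 m and z of pack_3_mid in the frame of socket_1 below 0.013 m and angle between pack_3_mid's own z axis and vertical below 0.1 rad) or (horizontal distance between pack_3_mid and socket_2 below 0.005 m and z of pack_3_mid in the frame of socket_2 below 0.013 m and angle between pack_3_mid's own z axis and vertical below 0.1 rad) or (horizontal distance between pack_3_mid and socket_3 below 0.005 m and z of pack_3_mid in the frame of socket_3 below 0.013 m and angle between pack_3_mid's own z axis and vertical below 0.1 rad)) and x of flat_1_mid in the frame of red_tray between -0.032 and 0.032 m and y of flat_1_mid in the frame of red_tray between -0.045 and 0.045 m and z of each of flat_1_mid, flat_2_mid, flat_3_mid in the frame of red_tray below 0.03 m and x of flat_2_mid in the frame of red_tray between -0.032 and 0.032 m and y of flat_2_mid in the frame of red_tray between -0.045 and 0.045 m and x of flat_3_mid in the frame of red_tray between -0.032 and 0.032 m and y of flat_3_mid in the frame of red_tray between -0.045 and 0.045 m), for 0.2 s.
2. the cover is slid shut (within 8 mm) over the packs (all of step 1 and value of joint cover below 0.008 m), for 0.2 s.
3. the bail's bar is hooked behind the keeper, lower than its top, the lever still up (y of bail_bar in the frame of keeper_top between 0 and 0.03 m and z of bail_bar in the frame of keeper_top below -0.001 m and value of joint lever above 0.6 rad), for 0.2 s.
4. the lever is pressed down past centre, the bar still hooked (y of bail_bar in the frame of keeper_top between 0 and 0.03 m and z of bail_bar in the frame of keeper_top below -0.001 m and value of joint lever below 0.12 rad), for 0.2 s.
At the end, for the whole second after the job is handed in: flat packs on the floor of the red tray (centres within 32 x 45 mm of its middle); charged packs upright in sockets (within 5 mm, at most 3.5 mm short of home); cover shut within 3 mm; bail's bar behind the keeper and below its top; lever flat within 0.12 rad, staying by itself (all of step 1 and all of step 4 and value of joint cover below 0.003 m); the robot touches nothing.
It fails at once if the sanding block is moved more than 3 cm (distance of sanding_block from where it was at the start of the episode above 0.03 m).
Of flat_1, flat_2, flat_3 only 1 to 2 are there at a start; the rules pass over those that are not, and their reading is None.
Of pack_1, pack_2, pack_3 only 2 to 3 are there at a start; the rules pass over those that are not, and their reading is None.
At some moment in a run one of pack_1, pack_2, pack_3 may be knocked a few centimetres aside while the robot is not near it.
It also fails if it takes over 210 s, if anything falls off the work surface, if the arm or the gripper's body presses on something with over 40 N, if the wrist force passes 120 N, or if a joint passes its speed limit or range.

## Working session

There is one attempt and no reset: what is moved stays moved. The work goes in short steps, Python scripts to look and compute and a shell command to move; the robot and the scene stay as the last step left them, time stands still between calls to the robot, and variables do not carry over. Pictures are saved under pics/ and viewed, at most 17 in all, crops included, and the job is handed in when it is done.

```bash
ls; mkdir -p pics
python3 - <<'E'
from station import arm,cams
import cv2,numpy as np
s=arm.get_state();print(s)
for n in("scene","top","wrist"):
    im=cams.grab_frame(n);cv2.imwrite(f"pics/{n}0.png",im)
    print(n,cams.camera_info(n))
a=np.hstack([cv2.imread("pics/scene0.png")])
E
```

```text
pics
{'t': 0.0, 'q': array([ 1.60805895e+00,  3.59356435e-01,  1.10626988e-02, -3.87193395e-04,
       -1.22409249e+00, -2.88093279e-01]), 'qd': array([0.001234  , 0.00052453, 0.00129339, 0.00012262, 0.00115225,
       0.0006278 ]), 'joint_efforts': array([-8.07803626e-04, -5.82713842e+01,  2.93068850e+01,  6.99778005e+00,
        7.14774389e-03, -1.51418249e-04]), 'eef_pos': array([0.16743699, 0.65339446, 0.22563737]), 'ee_rot': array([ 3.13996485e+00, -1.02789976e-04, -2.50962431e-01]), 'force': array([ 0.75378038, -0.61148674, -0.06017248]), 'moment': array([0.00428446, 0.03781056, 0.00433218]), 'gripper_force': 0.0, 'width': 0.08771836086766276}
scene {'camera_matrix': array([[436.15153513,   0.        , 256.63154011],
       [  0.        , 436.15153513, 184.46924718],
       [  0.        ,   0.        ,   1.        ]]), 'dist_coeffs': array([-0.11494016,  0.        ,  0.        ,  0.        ,  0.        ]), 'R': array([[ 0.53633686, -0.84391519, -0.01224415],
       [-0.63461221, -0.39366864, -0.66505064],
       [ 0.5564262 ,  0.36446146, -0.74669788]]), 't': array([-0.05599447
[... 418 characters left out ...]
 0.00967698, -0.99676198]]), 't': array([0.17683633, 0.37246868, 1.24021798])}
wrist {'camera_matrix': array([[338.74321263,   0.        , 252.12196394],
       [  0.        , 338.74321263, 187.82926244],
       [  0.        ,   0.        ,   1.        ]]), 'dist_coeffs': array([-0.06265237,  0.        ,  0.        ,  0.        ,  0.        ]), 'hand_eye': array([[-2.87504864e-04, -9.55233685e-01, -2.95852201e-01,
         8.05299683e-02],
       [ 9.99999897e-01, -1.70584014e-04, -4.21011699e-04,
         1.17935452e-03],
       [ 3.51696901e-04, -2.95852292e-01,  9.55233635e-01,
        -1.58211545e-01],
       [ 0.00000000e+00,  0.00000000e+00,  0.00000000e+00,
         1.00000000e+00]])}
```

View pics/top0.png

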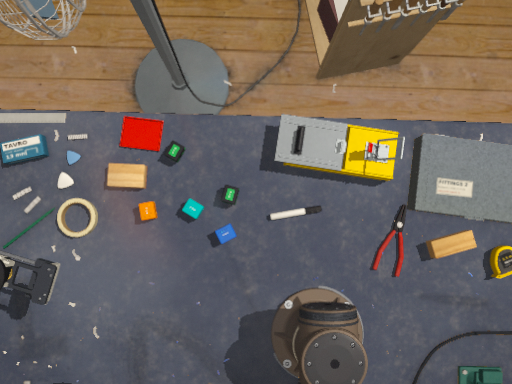

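View pics/scene0.png

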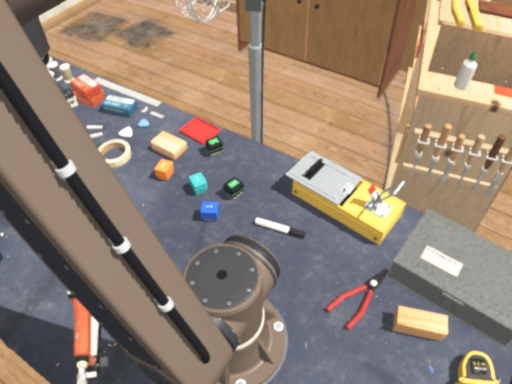

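Top view: tray at about (142,134), charged packs (175,152) and (230,194), sanding block (127,176), box around (335,147) with its handle at (298,138) and its latch at (378,152). Next I'll write helpers and look closer.

```bash
cat > h.py <<'E'
from station import arm,cams
import cv2,numpy as np
from scipy.spatial.transform import Rotation as Rot
def pose():
    s=arm.get_state();return np.array(s["eef_pos"]),Rot.from_euler("xyz",s["ee_rot"]).as_matrix()
def cam(n,P=None):
    c=cams.camera_info(n);K=c["camera_matrix"];d=np.array(c["dist_coeffs"])
    if n!="wrist":return K,d,np.array(c["R"]),np.array(c["t"])
    p,R=P or pose();H=np.array(c["hand_eye"]);Rw=R@H[:3,:3];tw=R@H[:3,3]+p
    return K,d,Rw.T,-Rw.T@tw
def onz(C,uv,z):
    K,d,R,t=C;uv=np.array(uv,float).reshape(-1,1,2)
    n=cv2.undistortPoints(uv,K,d)[:,0];D=np.c_[n,np.ones(len(n))]@R;o=-R.T@t
    return o+D*((z-o[2])/D[:,2])[:,None]
def proj(C,X):
    K,d,R,t=C;return cv2.projectPoints(np.array(X,float).reshape(-1,1,3),cv2.Rodrigues(R)[0],t,K,d)[0][:,0]
def snap(n,f):
    P=pose();im=cams.grab_frame(n);cv2.imwrite("pics/"+f,im);return im,cam(n,P)
def go(xyz,yaw=None,tilt=None):
    """units for a move from now to TCP xyz, tool down with yaw of tool x"""
    p,R=pose();d=R.T@(np.array(xyz)-p)
    w=np.zeros(3)
    if yaw is not None:
        T=Rot.from_euler("xyz",[np.pi,0,yaw]).as_matrix() if tilt is None else tilt
        w=Rot.from_matrix(R.T@T).as_rotvec()
    print("at",p.round(4),"shift",(d/.08).round(3),"turn",(w/.5).round(3))
def blobs(im,lo,hi,amin=30):
    m=cv2.inRange(cv2.cvtColor(im,cv2.COLOR_BGR2HSV),np.array(lo),np.array(hi))
    cs=[c for c in cv2.findContours(m,0,2)[0] if cv2.contourArea(c)>amin]
    return m,[(cv2.contourArea(c),cv2.minAreaRect(c)) for c in sorted(cs,key=cv2.contourArea,reverse=True)]
E
python3 - <<'E'
from h import *
im=cv2.imread("pics/top0.png");C=cam("top")
for nm,lo,hi,z in(("red",(0,150,120),(6,255,255),.009),("green",(50,120,60),(75,255,255),.041),("yellow",(22,150,120),(32,255,255),.055),("wood",(10,80,120),(20,180,255),.032)):
    for a,r in blobs(im,lo,hi)[1][:5]:
        q=onz(C,np.vstack([[r[0]],cv2.boxPoints(r)]),z)[:,:2].round(3)
        print(nm,a,np.round(r[0]),q.tolist())
a=cv2.resize(im[100:190,265:415],None,fx=5,fy=5,interpolation=cv2.INTER_CUBIC)
cv2.imwrite("pics/c1.png",a)
E
```

```text
red 1149.0 [141. 133.] [[0.506, 0.472], [0.47, 0.528], [0.552, 0.522], [0.541, 0.416], [0.46, 0.422]]
red 130.0 [383. 249.] [[0.22, -0.169], [0.173, -0.137], [0.275, -0.187], [0.268, -0.201], [0.167, -0.152]]
red 129.0 [400. 254.] [[0.209, -0.214], [0.154, -0.201], [0.265, -0.211], [0.264, -0.228], [0.153, -0.218]]
green 78.5 [230. 194.] [[0.349, 0.231], [0.336, 0.244], [0.366, 0.238], [0.361, 0.218], [0.332, 0.224]]
green 78.5 [174. 150.] [[0.458, 0.378], [0.45, 0.394], [0.477, 0.38], [0.467, 0.362], [0.44, 0.376]]
yellow 1728.0 [342. 148.] [[0.473, -0.051], [0.427, 0.093], [0.554, 0.076], [0.519, -0.196], [0.393, -0.178]]
yellow 152.0 [502. 262.] [[0.197, -0.457], [0.236, -0.436], [0.237, -0.479], [0.158, -0.478], [0.157, -0.436]]
yellow 133.5 [388. 148.] [[0.475, -0.167], [0.496, -0.145], [0.498, -0.188], [0.454, -0.189], [0.453, -0.145]]
wood 19935.5 [365.  61.] [[0.71, -0.113], [0.867, 0.276], [0.891, -0.504], [0.559, -0.497], [0.536, 0.265]]
wood 12226.0 [77. 56.] [[0.704, 0.648], [0.855, 0.867], [0.863, 0.45], [0.558, 0.436], [0.548, 0.843]]
wood 7589.0 [226.  52.] [[0.726, 0.253], [0.863, 0.447], [0.872, 0.069], [0.592, 0.063], [0.582, 0.434]]
wood 868.0 [126. 175.] [[0.391, 0.5], [0.361, 0.551], [0.423, 0.551], [0.421, 0.449], [0.359, 0.449]]
wood 760.5 [453. 244.] [[0.239, -0.343], [0.246, -0.283], [0.279, -0.39], [0.232, -0.404], [0.199, -0.296]]
```

View pics/c1.png

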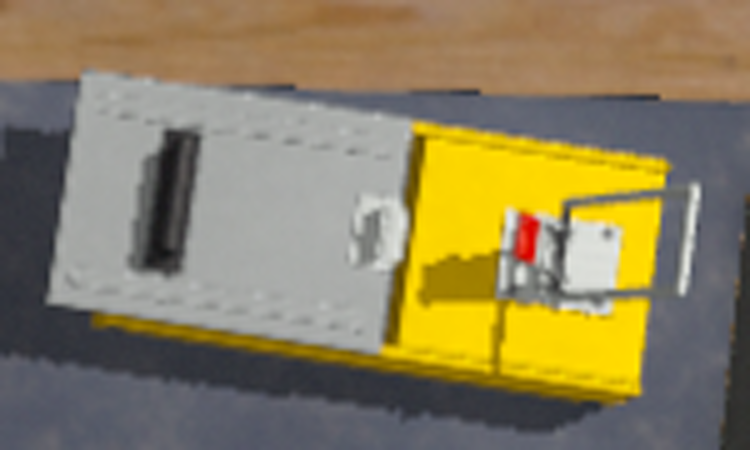

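View pics/wrist0.png

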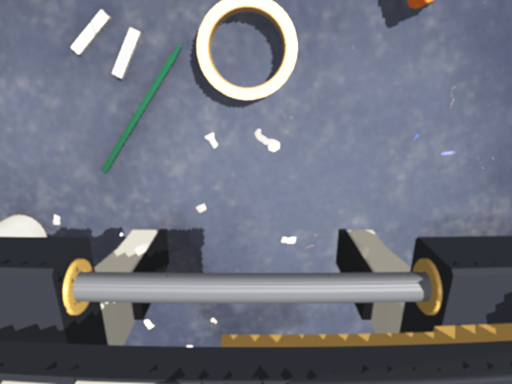

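```bash
for i in 1 2 3; do python3 -m handwheel '[[[0.48,0.45,0,0,0,0,0],[0.97,0.9,0,0,0,0,0],[0.97,0.9,0,0,0,0,0]]]' ; done
python3 -m handwheel '[[[0.48,0.45,-0.2,0,0,0,0],[0.97,0.9,-0.4,0,0,0,0],[0.97,0.9,-0.4,0,0,0,0],[0.97,0.9,-0.4,0,0,0,0]]]'
python3 - <<'E'
from h import *
im,C=snap("wrist","w1.png")
print(pose()[0], arm.get_state()["t"])
for a,r in blobs(im,(50,120,60),(75,255,255))[1][:5]:
    print(a,r,onz(C,[r[0]],.041).round(4))
E
```

```text
t: 0.52
eef_pos: [0.2263, 0.5622, 0.227]
ee_rot: [3.141, 0.0, -0.253]
force: [-0.1, 0.2, 0.3]
width: 0.0876
gripper_force: 0.0
t: 0.9
eef_pos: [0.2832, 0.4738, 0.2269]
ee_rot: [-3.142, 0.0, -0.253]
force: [-0.7, 0.9, 0.0]
width: 0.0878
gripper_force: 0.0
t: 1.27
eef_pos: [0.3403, 0.3854, 0.2267]
ee_rot: [-3.142, 0.0, -0.253]
force: [0.1, 1.2, 0.1]
width: 0.0878
gripper_force: 0.0
t: 1.78
eef_pos: [0.3967, 0.2987, 0.2584]
ee_rot: [-3.141, 0.0, -0.251]
force: [-0.6, -0.3, -0.1]
width: 0.0874
gripper_force: 0.0
[0.3963668  0.29885968 0.25816716] 1.825
451.5 ((166.83786010742188, 121.47297668457031), (18.248287200927734, 27.619029998779297), 9.462321281433105) [[0.4592 0.3787 0.041 ]]
403.0 ((317.89080810546875, 181.46615600585938), (17.36211585998535, 25.682619094848633), 3.1798300743103027) [[0.3503 0.2311 0.041 ]]
```

View pics/w1.png

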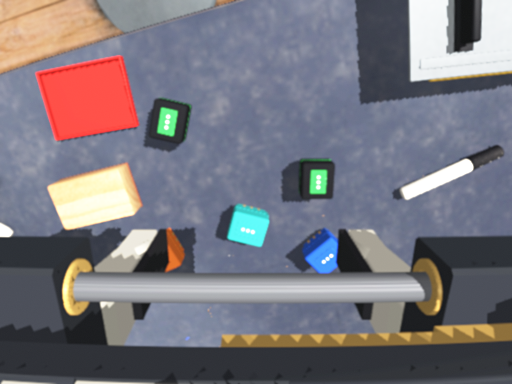

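```bash
for i in 1 2 3; do python3 -m handwheel '[[[0.25,0.5,0,0,0,0,0],[0.5,1,0,0,0,0,0],[0.5,1,0,0,0,0,0]]]' >/dev/null; done
python3 -m handwheel '[[[0.25,0.5,-0.2,0,0,0.25,0],[0.5,1,-0.4,0,0,-0.25,0],[0.5,1,-0.4,0,0,-0.25,0],[0.5,1,-0.4,0,0,-0.25,0]]]'
python3 - <<'E'
from h import *
im,C=snap("wrist","w2.png")
print(pose()[0], arm.get_state()["t"])
E
```

```text
t: 3.45
eef_pos: [0.4728, -0.0506, 0.2903]
ee_rot: [-3.141, 0.0, -0.126]
force: [-0.6, 1.2, -0.2]
width: 0.088
gripper_force: 0.0
[ 0.4725939  -0.0505124   0.29016487] 3.5
```

View pics/w2.png

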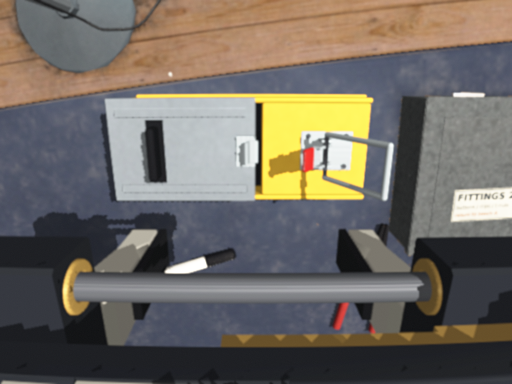

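Run:
```python
from h import *
im=cv2.imread("pics/w2.png");C=cam("wrist")
g=cv2.cvtColor(im,cv2.COLOR_BGR2HSV)
m=((g[...,2]<60)).astype(np.uint8);m[:105]=0;m[196:]=0;m[:,:125]=0;m[:,185:]=0
c=max(cv2.findContours(m,0,2)[0],key=cv2.contourArea);r=cv2.minAreaRect(c);print("handle",r,onz(C,[r[0]],.085))
print(onz(C,cv2.boxPoints(r),.085).round(4).tolist())
print("cover",onz(C,[(106,98),(255,97),(256,200),(116,200)],.061).round(4).tolist())
print("deck",onz(C,[(368,101),(364,198)],.055).round(4).tolist())
print("keeper",onz(C,[(247,137),(247,165)],.07).round(4).tolist())
for a,r in blobs(im,(22,150,100),(32,255,255))[1][:2]: print(a,r,onz(C,cv2.boxPoints(r),.055).round(4).tolist())
b=cv2.resize(im[85:210,95:405],None,fx=2.5,fy=2.5,interpolation=cv2.INTER_CUBIC);cv2.imwrite("pics/c2.png",b)
```

```text
handle ((154.6941680908203, 150.94760131835938), (61.033966064453125, 16.932971954345703), 85.68397521972656) [[0.49576396 0.05281407 0.085     ]]
[[0.529, 0.0577, 0.085], [0.5279, 0.0394, 0.085], [0.461, 0.0478, 0.085], [0.4619, 0.0671, 0.085]]
cover [[0.5586, 0.103, 0.061], [0.5374, -0.063, 0.061], [0.4172, -0.0492, 0.061], [0.4386, 0.1207, 0.061]]
deck [[0.5172, -0.1902, 0.055], [0.4007, -0.1818, 0.055]]
keeper [[0.4956, -0.0487, 0.07], [0.4637, -0.0445, 0.07]]
5920.5 ((254.5, 146.0), (104.0, 235.0), 90.0) [[0.5581, 0.069, 0.055], [0.5245, -0.1951, 0.055], [0.3994, -0.1917, 0.055], [0.4361, 0.0966, 0.055]]
876.5 ((332.5, 184.0), (28.0, 59.0), 90.0) [[0.4457, -0.1096, 0.055], [0.4368, -0.1804, 0.055], [0.401, -0.1793, 0.055], [0.4103, -0.1067, 0.055]]
```

View pics/c2.png

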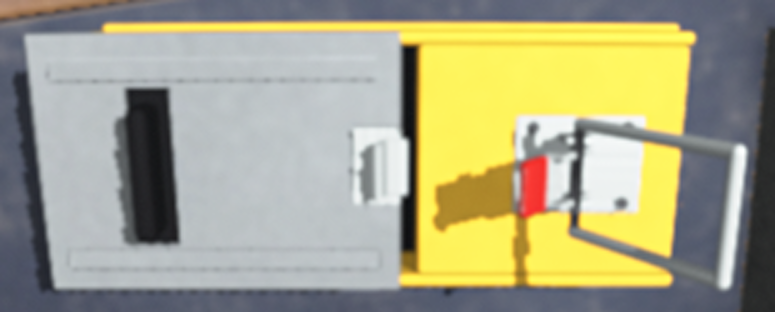

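Cover corners give a box yaw of −0.127. The handle top sits at about (0.495, 0.0575), crop (150,165). Now I'll grip the handle.

```bash
python3 -m handwheel '[[[0.05,-0.5,0.4,0,0,0,0],[0.1,-1,0.75,0,0,0,0],[0.1,-1,0.75,0,0,0,0]]]' >/dev/null
python3 -m handwheel '[[[0.01,-0.37,0.5,0,0,0,0],[0.01,-0.37,1,0,0,0,0],[0.01,-0.37,1,0,0,0,0]]]'
python3 -m handwheel '[[[0,0,0.5,0,0,0,0],[0,0,1,0,0,0,0],[0,0,1.0,0,0,0,0],[0,0,1,0,0,0,0]]]'
python3 - <<'E'
from h import *
go((.495,.0575,.066),-.127)
E
```

```text
t: 4.25
eef_pos: [0.4929, 0.0557, 0.1486]
ee_rot: [3.139, 0.005, -0.126]
force: [0.4, 0.0, 0.8]
width: 0.0877
gripper_force: 0.0
t: 4.75
eef_pos: [0.4964, 0.0563, 0.0729]
ee_rot: [-3.141, -0.003, -0.125]
force: [-0.3, 0.6, -0.6]
width: 0.0877
gripper_force: 0.0
at [0.4964 0.0563 0.0729] shift [-0.019 -0.012  0.086] turn [-0.002 -0.005  0.003]
```

```bash
python3 -m handwheel '[[[0,0,0.09,0,0,0,0],[0,0,0.09,0,0,0,255],[0,0,0.09,0,0,0,255],[0,0,0.09,0,0,0,255],[0,0,0.09,0,0,0,255]]]' 20
python3 -m handwheel '[[[0,0,0,0,0,0,255],[0,0,0,0,0,0,255],[0,0,0,0,0,0,255]]]'
python3 -m handwheel '[[[0,-0.15,0,0,0,0,255],[0,-0.4,0,0,0,0,255],[0,-0.7,0,0,0,0,255],[0,-1,0,0,0,0,255]]]'
python3 -m handwheel '[[[0,-0.35,0,0,0,0,255],[0,-0.7,0,0,0,0,255],[0,-1,0,0,0,0,255],[0,-1,0,0,0,0,255]]]'
python3 -m handwheel '[[[0,-0.08,0,0,0,0,255],[0,-0.15,0,0,0,0,255],[0,-0.2,0,0,0,0,255],[0,-0.2,0,0,0,0,255]]]'
```

```text
t: 5.38
eef_pos: [0.4948, 0.0558, 0.0635]
ee_rot: [-3.142, -0.0, -0.126]
force: [0.2, -0.3, -0.2]
width: 0.0533
gripper_force: 0.0
t: 5.75
eef_pos: [0.4948, 0.0557, 0.0633]
ee_rot: [3.142, 0.0, -0.126]
force: [-0.5, -0.1, 0.3]
width: 0.0236
gripper_force: 0.0
t: 6.25
eef_pos: [0.5046, 0.1366, 0.0632]
ee_rot: [3.141, 0.001, -0.126]
force: [0.1, -2.8, 0.2]
width: 0.0097
gripper_force: 20.0
t: 6.75
eef_pos: [0.5149, 0.2173, 0.0633]
ee_rot: [-3.141, -0.0, -0.124]
force: [-4.4, 1.8, 1.3]
width: 0.0097
gripper_force: 20.0
t: 7.25
eef_pos: [0.5148, 0.2202, 0.063]
ee_rot: [3.125, 0.005, -0.127]
force: [6.9, -41.0, 13.2]
width: 0.0115
gripper_force: 20.0
```

```bash
python3 -m handwheel '[[[0,0.06,0,0,0,0,255],[0,0.06,0,0,0,0,255],[0,0.06,0,0,0,0,100],[0,0.06,0,0,0,0,100],[0,0.06,0,0,0,0,100]]]'
python3 -m handwheel '[[[0,0,0,0,0,0,100],[0,0,-0.5,0,0,0,100],[0,0,-1,0,0,0,100],[0,0,-1,0,0,0,100]]]' >/dev/null
python3 -m handwheel '[[[0,0.5,-0.5,0,0,0,100],[-0.2,1,-1,0,0,0,100],[-0.2,1,-1,0,0,0,100]]]' >/dev/null
python3 -m handwheel '[[[0,0.5,-0.4,0,0,0,100],[-0.2,1,-0.9,0,0,0,100],[-0.2,1,-0.9,0,0,0,100]]]' >/dev/null
python3 -m handwheel '[[[0,0.5,0,0,0,0,100],[0,1,0,0,0,0,100],[0,1,0,0,0,0,100],[0,1,0,0,0,0,100]]]'
python3 - <<'E'
from h import *
im,C=snap("wrist","w3.png")
np.save("w3.npy",np.hstack([pose()[0][:,None],pose()[1]]))
E
```

```text
t: 7.88
eef_pos: [0.5169, 0.2262, 0.0636]
ee_rot: [-3.14, -0.001, -0.126]
force: [0.4, 0.8, -0.7]
width: 0.0346
gripper_force: 0.0
t: 9.62
eef_pos: [0.4545, -0.0079, 0.2943]
ee_rot: [3.141, 0.001, -0.126]
force: [0.8, -0.9, 0.0]
width: 0.0533
gripper_force: 0.0
```

View pics/w3.png

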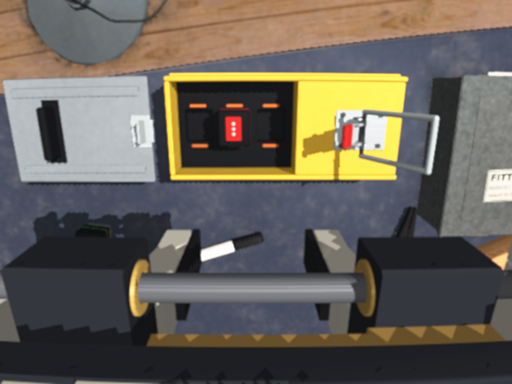

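Only one flat pack, in the middle socket at (233,128). The orange marks flank each socket.

Run:
```python
from h import *
im=cv2.imread("pics/w3.png");a=np.load("w3.npy");C=cam("wrist",(a[:,0],a[:,1:]))
for nm,lo,hi,z in(("orange",(5,150,150),(18,255,255),.016),("redtop",(0,180,100),(4,255,255),.046)):
    for A,r in blobs(im,lo,hi,15)[1]:
        if r[0][1]<180 and r[0][0]<300: print(nm,A,np.round(r[0],1),onz(C,[r[0]],z).round(4)[0])
# dark floor pit rim at z=.055 : yellow inner
m=blobs(im,(22,150,60),(32,255,255))[0]
c=max(cv2.findContours(m,0,2)[0],key=cv2.contourArea);r=cv2.minAreaRect(c);print(r,onz(C,cv2.boxPoints(r),.055).round(4).tolist())
im,C=snap("top","t1.png")
g=cv2.cvtColor(im,cv2.COLOR_BGR2HSV)
for nm,lo,hi,z in(("orange",(5,150,150),(18,255,255),.016),("redtop",(0,180,100),(4,255,255),.046)):
    for A,r in blobs(im,lo,hi,4)[1]:
        if 270<r[0][0]<360 and r[0][1]<180: print(nm,A,np.round(r[0],1),onz(C,[r[0]],z).round(4)[0])
```

```text
orange 47.0 [234.  105.5] [0.5103 0.0071 0.016 ]
orange 46.5 [197.5 105.5] [0.5162 0.0528 0.016 ]
orange 43.5 [199.5 145.5] [0.4656 0.0588 0.016 ]
orange 39.5 [270.  105.5] [ 0.5046 -0.0379  0.016 ]
orange 37.5 [269.  145.5] [ 0.4542 -0.0309  0.016 ]
redtop 364.0 [233. 128.] [0.486  0.0102 0.046 ]
((285.5, 125.5), (105.0, 243.0), 90.0) [[0.5582, 0.0779, 0.055], [0.525, -0.1947, 0.055], [0.4004, -0.1948, 0.055], [0.4378, 0.1019, 0.055]]
orange 7.5 [281.  36.] [0.7781 0.1082 0.016 ]
orange 7.5 [274.   3.] [0.8697 0.1291 0.016 ]
orange 7.0 [332. 158.] [ 0.4525 -0.0327  0.016 ]
```

```bash
python3 -m handwheel '[[[0.36,-0.28,0.1,0,0,0.33,85],[0.36,-0.28,0.3,0,0,0.67,85],[0.36,-0.28,0.5,0,0,1,85],[0.36,-0.28,0.5,0,0,1,85]]]' >/dev/null
python3 -m handwheel '[[[0,0,0.2,0,0,0.33,85],[0,0,0.4,0,0,0.67,85],[0,0,0.7,0,0,1,85],[0,0,0.7,0,0,1,85]]]' >/dev/null
python3 -m handwheel '[[[0,0,0.2,0,0,0.33,85],[0,0,0.4,0,0,0.67,85],[0,0,0.5,0,0,1,85],[0,0,0.5,0,0,1.0,85]]]' >/dev/null
python3 -m handwheel '[[[0,0,0,0,0,0.14,85],[0,0,0,0,0,0.14,85],[0,0,0,0,0,0.14,85]]]'
python3 - <<'E'
from h import *
go((.4855,.0105,.03),-.127-np.pi/2)
E
```

```text
t: 11.6
eef_pos: [0.4862, 0.0103, 0.1601]
ee_rot: [-3.141, 0.0, -1.691]
force: [0.2, -0.3, 0.6]
width: 0.0582
gripper_force: 0.0
at [0.4862 0.0103 0.1601] shift [-1.000e-03  1.100e-02  1.626e+00] turn [-0.002  0.001  0.014]
```

```bash
python3 -m handwheel '[[[0,0.01,0.5,0,0,0.01,85],[0,0.01,1,0,0,0.01,85],[0,0.01,1,0,0,0.01,85]]]' >/dev/null
python3 -m handwheel '[[[0,0,0.3,0,0,0,85],[0,0,0.5,0,0,0,85],[0,0,0.63,0,0,0,85],[0,0,0.63,0,0,0,85]]]'
python3 -m handwheel '[[[0,0,0,0,0,0,255],[0,0,0,0,0,0,255],[0,0,0,0,0,0,255],[0,0,0,0,0,0,255]]]' 25
python3 - <<'E'
from h import *
im,C=snap("wrist","w4.png")
go((.4855,.0105,.03),-.127-np.pi/2)
E
```

```text
t: 12.48
eef_pos: [0.4854, 0.0103, 0.0294]
ee_rot: [-3.141, -0.0, -1.7]
force: [-0.2, -0.4, 0.5]
width: 0.0584
gripper_force: 0.0
t: 12.98
eef_pos: [0.4855, 0.0104, 0.0297]
ee_rot: [-3.14, 0.0, -1.7]
force: [-0.8, 0.6, 6.5]
width: 0.0435
gripper_force: 25.0
at [0.4855 0.0104 0.0297] shift [-0.001  0.    -0.004] turn [-0.002  0.001 -0.005]
```

View pics/w4.png

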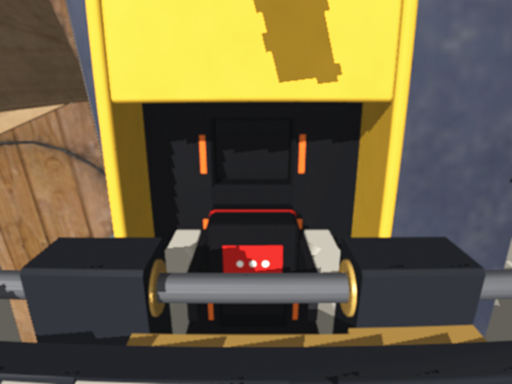

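```bash
for i in 1 2; do python3 -m handwheel '[[[0,0,-0.3,0,0,0,255],[0,0,-0.6,0,0,0,255],[0,0,-0.85,0,0,0,255],[0,0,-0.85,0,0,0,255]]]'; done
for i in 1 2 3 4 5 6; do python3 -m handwheel '[[[-0.48,0.04,0,0,0,0,255],[-0.96,0.08,0,0,0,0,255],[-0.96,0.08,0,0,0,0,255]]]' >/dev/null; done
python3 -m handwheel '[[[0,0,0,0,0,0,255],[0,0,0,0,0,0,255]]]'
python3 - <<'E'
from h import *
go((.506,.472,.029),-.127-np.pi/2)
im,C=snap("top","t2.png")
for a,r in blobs(im,(0,150,120),(6,255,255))[1][:2]: print(a,r)
E
```

```text
t: 13.52
eef_pos: [0.4858, 0.0105, 0.0982]
ee_rot: [-3.139, 0.001, -1.701]
force: [0.7, 0.0, -2.1]
width: 0.0438
gripper_force: 25.0
t: 14.02
eef_pos: [0.4854, 0.0105, 0.1653]
ee_rot: [-3.14, 0.001, -1.701]
force: [-0.9, 0.1, -2.0]
width: 0.044
gripper_force: 25.0
t: 16.52
eef_pos: [0.5068, 0.4705, 0.165]
ee_rot: [3.141, -0.0, -1.702]
force: [-0.5, 0.0, -1.0]
width: 0.0439
gripper_force: 25.0
at [0.5068 0.4705 0.165 ] shift [-0.018  0.012  1.7  ] turn [ 0.001 -0.001 -0.008]
817.0 ((144.78463745117188, 133.72308349609375), (32.74517059326172, 30.512544631958008), 7.125016689300537)
137.5 ((382.6000671386719, 248.80003356933594), (6.260990619659424, 43.826927185058594), 26.56505012512207)
```

```bash
python3 -m handwheel '[[[0,0,0.5,0,0,0,255],[0,0,1,0,0,0,255],[0,0,1,0,0,0,255]]]' >/dev/null
python3 -m handwheel '[[[0,0,0.3,0,0,0,255],[0,0,0.55,0,0,0,255],[0,0,0.7,0,0,0,255],[0,0,0.7,0,0,0,255],[0,0,0.7,0,0,0,85]]]'
python3 -m handwheel '[[[0,0,0,0,0,0,85],[0,0,0,0,0,0,85],[0,0,0,0,0,0,85]]]'
python3 -m handwheel '[[[0,0,-0.4,0,0,0,85],[0,0,-0.9,0,0,0,85],[0,0,-1,0,0,0,85]]]' >/dev/null
python3 -m handwheel '[[[0,0,-0.4,0,0,0,85],[0,0,-0.9,0,0,0,85],[0,0,-0.9,0,0,0,85],[0,0,-0.9,0,0,0,85]]]'
python3 - <<'E'
from h import *
im,C=snap("wrist","w5.png")
for nm,lo,hi,z in(("red",(0,150,120),(6,255,255),.009),("green",(50,120,60),(75,255,255),.041)):
  for a,r in blobs(im,lo,hi)[1][:4]: print(nm,a,r,onz(C,cv2.boxPoints(r),z).round(4)[:,:2].tolist(),onz(C,[r[0]],z).round(4))
E
```

```text
t: 17.58
eef_pos: [0.5074, 0.4728, 0.0305]
ee_rot: [-3.14, 0.002, -1.7]
force: [0.5, 0.9, 0.2]
width: 0.0492
gripper_force: 0.0
t: 17.95
eef_pos: [0.5067, 0.4723, 0.0293]
ee_rot: [-3.141, 0.0, -1.701]
force: [-0.4, 0.6, -0.4]
width: 0.0584
gripper_force: 0.0
t: 18.82
eef_pos: [0.5063, 0.4718, 0.1803]
ee_rot: [3.141, -0.0, -1.701]
force: [-0.4, 0.2, -0.5]
width: 0.0585
gripper_force: 0.0
red 8079.0 ((250.1865234375, 166.58718872070312), (102.35928344726562, 84.10245513916016), 88.49256896972656) [[0.5427, 0.4156], [0.4625, 0.424], [0.47, 0.5292], [0.5577, 0.5202]] [[0.5079 0.47   0.009 ]]
green 794.5 ((293.7010498046875, 61.911521911621094), (35.001953125, 24.283899307250977), 21.250507354736328) [[0.4766, 0.3799], [0.4674, 0.3631], [0.4416, 0.3764], [0.4505, 0.3936]] [[0.4591 0.3782 0.041 ]]
```

View pics/w5.png

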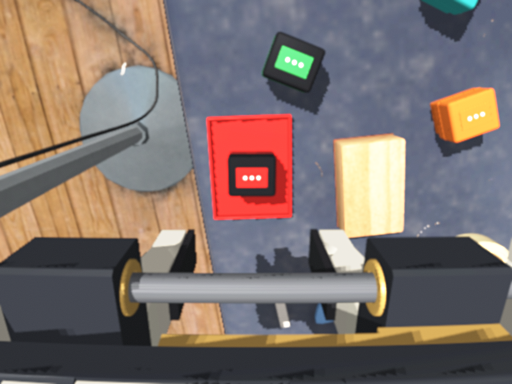

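Flat pack is in the tray at image (252,177). Charged pack A is at (294,62), and the label's long axis is the pack's x. Going over to pack A.

```bash
python3 -m handwheel '[[[0.5,0.2,0,0,0,0.3,85],[1,0.43,0,0,0,0.6,85],[1,0.43,0,0,0,0.71,85],[1,0.43,0,0,0,0.71,85]]]' >/dev/null
python3 -m handwheel '[[[0.2,0,0.2,0,0,0,85],[0.2,-0.08,0.2,0,0,0,85],[0.2,-0.08,0.2,0,0,0,85]]]'
python3 - <<'E'
from h import *
im,C=snap("wrist","w6.png")
for a,r in blobs(im,(50,120,60),(75,255,255))[1][:4]:
  b=onz(C,cv2.boxPoints(r),.041)[:,:2]; e=[b[1]-b[0],b[2]-b[1]];e=max(e,key=np.linalg.norm)
  print(a,r[0],b.mean(0).round(4),np.linalg.norm(e),np.arctan2(e[1],e[0]))
  y=np.arctan2(e[1],e[0]);y=(y+np.pi/2)%np.pi-np.pi/2
  go((*b.mean(0),.025),y-np.pi/2)
E
```

```text
t: 19.75
eef_pos: [0.4612, 0.3804, 0.1648]
ee_rot: [-3.141, -0.0, -2.055]
force: [0.3, -0.0, 0.1]
width: 0.0585
gripper_force: 0.0
692.5 (254.0, 178.5) [0.4591 0.3789] 0.0291236971594487 2.6569612863285177
at [0.4612 0.3807 0.1651] shift [0.032 0.012 1.751] turn [-0.001  0.    -0.   ]
37.5 (252.9770050048828, 152.5121612548828) [0.4493 0.3582] 0.03717058039567642 2.680526974026393
at [0.4612 0.3807 0.1651] shift [3.180e-01 1.000e-03 1.751e+00] turn [-0.001  0.    -0.047]
```

```bash
python3 -m handwheel '[[[0.03,0.01,0.5,0,0,0,85],[0.03,0.01,1,0,0,0,85],[0.03,0.01,1,0,0,0,85]]]' >/dev/null
python3 -m handwheel '[[[0,0,0.3,0,0,0,85],[0,0,0.55,0,0,0,85],[0,0,0.75,0,0,0,85],[0,0,0.75,0,0,0,85],[0,0,0.75,0,0,0,85]]]'
python3 -m handwheel '[[[0,0,0,0,0,0,255],[0,0,0,0,0,0,255],[0,0,0,0,0,0,255],[0,0,0,0,0,0,255]]]' 25
python3 -m handwheel '[[[0,0,-0.3,0,0,0,255],[0,0,-0.7,0,0,0,255],[0,0,-1,0,0,0,255],[0,0,-1,0,0,0,255]]]'
python3 - <<'E'
from h import *
im,C=snap("wrist","w7.png")
a=blobs(im,(50,120,60),(75,255,255))[1][:4];b=blobs(cv2.imread("pics/w4.png"),(0,150,80),(6,255,255))[1][:4]
for q in (a,b):
    for A,r in q: print(A,cv2.boundingRect(cv2.boxPoints(r)),r[2])
    print()
E
```

```text
t: 20.8
eef_pos: [0.4591, 0.3791, 0.026]
ee_rot: [-3.141, 0.001, -2.055]
force: [0.2, -0.2, -0.1]
width: 0.0584
gripper_force: 0.0
t: 21.3
eef_pos: [0.4588, 0.3787, 0.0256]
ee_rot: [-3.141, 0.001, -2.056]
force: [-1.4, -0.5, 6.3]
width: 0.0438
gripper_force: 25.0
t: 21.8
eef_pos: [0.4591, 0.3792, 0.1065]
ee_rot: [-3.141, 0.003, -2.056]
force: [-1.1, 0.6, -1.6]
width: 0.0438
gripper_force: 25.0
1602.5 (222, 245, 61, 28) 90.0
254.0 (209, 208, 86, 9) 89.31793975830078

1607.5 (222, 245, 62, 28) 90.0
255.0 (208, 207, 88, 10) 88.66777801513672
```

```bash
python3 -m handwheel '[[[0.4,-0.2,-0.4,0,0,0,255],[0.98,-0.61,-0.75,0,0,0,255],[0.98,-0.61,-0.75,0,0,0,255]]]' >/dev/null
for i in 1 2; do python3 -m handwheel '[[[0.5,-0.3,0,0,0,0,255],[0.98,-0.61,0,0,0,0,255],[0.98,-0.61,0,0,0,0,255]]]' >/dev/null; done
python3 -m handwheel '[[[0.5,-0.3,0,0,0,-0.3,255],[0.98,-0.61,0,0,0,-0.6,255],[0.98,-0.61,0,0,0,-0.71,255],[0.98,-0.61,0,0,0,-0.71,255],[0.98,-0.61,0,0,0,-0.71,255]]]'
python3 - <<'E'
from h import *
go((.4855,.0104,.07),-1.7)
E
```

```text
t: 23.6
eef_pos: [0.4851, 0.0108, 0.1644]
ee_rot: [3.141, -0.0, -1.701]
force: [-0.3, -0.5, -0.9]
width: 0.0436
gripper_force: 25.0
at [0.4851 0.0108 0.1644] shift [ 0.004 -0.006  1.18 ] turn [ 0.001 -0.001 -0.002]
```

```bash
python3 -m handwheel '[[[0,0,0.4,0,0,0,255],[0,0,0.8,0,0,0,255],[0,0,1,0,0,0,255],[0,0,1,0,0,0,255]]]' >/dev/null
python3 -m handwheel '[[[0,0,0.2,0,0,0,255],[0,0,0.4,0,0,0,255],[0,0,0.48,0,0,0,255],[0,0,0.48,0,0,0,255],[0,0,0.48,0,0,0,255]]]'
python3 -m handwheel '[[[0,0,0.05,0,0,0,255],[0,0,0.1,0,0,0,255],[0,0,0.15,0,0,0,255],[0,0,0.19,0,0,0,255],[0,0,0.19,0,0,0,255]]]'
```

```text
t: 24.72
eef_pos: [0.4856, 0.0102, 0.0473]
ee_rot: [-3.14, 0.0, -1.701]
force: [0.6, 0.2, -2.5]
width: 0.0439
gripper_force: 25.0
t: 25.35
eef_pos: [0.4848, 0.0098, 0.031]
ee_rot: [3.141, -0.0, -1.701]
force: [-0.6, -0.2, -1.6]
width: 0.0436
gripper_force: 25.0
```

```bash
python3 -m handwheel '[[[0,0,0.02,0,0,0,255],[0,0,0.02,0,0,0,255],[0,0,0.02,0,0,0,85],[0,0,0.02,0,0,0,85],[0,0,0.02,0,0,0,85]]]'
python3 -m handwheel '[[[0,0,0,0,0,0,85],[0,0,-0.4,0,0,0,85],[0,0,-0.9,0,0,0,85],[0,0,-1,0,0,0,85]]]' >/dev/null
python3 -m handwheel '[[[0,0,-0.4,0,0,0,85],[0,0,-0.8,0,0,0,85],[0,0,-0.8,0,0,0,85],[0,0,-0.8,0,0,0,85]]]'
python3 - <<'E'
from h import *
im,C=snap("wrist","w8.png")
for a,r in blobs(im,(50,120,60),(75,255,255))[1][:4]: print("in box",a,onz(C,[r[0]],.046).round(4))
im,C=snap("top","t3.png")
for a,r in blobs(im,(50,120,60),(75,255,255),10)[1][:5]:
  print(a,np.round(r[0]),onz(C,[r[0]],.041).round(4))
go((.35,.231,.165),-.2-np.pi/2)
E
```

```text
t: 25.98
eef_pos: [0.4851, 0.01, 0.0297]
ee_rot: [-3.141, 0.0, -1.701]
force: [-0.0, -1.0, 0.3]
width: 0.0578
gripper_force: 0.0
t: 26.98
eef_pos: [0.4844, 0.0098, 0.1729]
ee_rot: [3.14, -0.0, -1.701]
force: [-0.6, 0.2, -0.5]
width: 0.0585
gripper_force: 0.0
in box 693.0 [[0.4854 0.0099 0.046 ]]
74.0 [230. 194.] [[0.3492 0.231  0.041 ]]
13.0 [ 42. 217.] [[0.2759 0.7092 0.041 ]]
at [0.4843 0.0097 0.1726] shift [-2.525  2.024  0.096] turn [ 0.004 -0.002  0.14 ]
```

```bash
for i in 1 2 3; do python3 -m handwheel '[[[-0.42,0.34,0,0,0,0,85],[-0.84,0.675,0,0,0,0,85],[-0.84,0.675,0,0,0,0,85]]]' >/dev/null; done
python3 -m handwheel '[[[0,0,0,0,0,0.14,85],[0,0,0,0,0,0.14,85],[0,0,0,0,0,0.14,85]]]'
python3 - <<'E'
from h import *
im,C=snap("wrist","w9.png")
for a,r in blobs(im,(50,120,60),(75,255,255))[1][:2]:
  b=onz(C,cv2.boxPoints(r),.041)[:,:2]; e=[b[1]-b[0],b[2]-b[1]];e=max(e,key=np.linalg.norm)
  y=np.arctan2(e[1],e[0]);y=(y+np.pi/2)%np.pi-np.pi/2
  print(a,r[0],b.mean(0).round(4),np.linalg.norm(e),y)
  go((*b.mean(0),.0255),y-np.pi/2)
E
```

```text
t: 28.58
eef_pos: [0.351, 0.2301, 0.1735]
ee_rot: [3.141, -0.001, -1.77]
force: [-0.3, -1.0, 0.3]
width: 0.0586
gripper_force: 0.0
663.5 (253.5, 179.5) [0.3501 0.2312] 0.029162195461597894 -0.19994181721884807
at [0.3509 0.2302 0.1736] shift [-0.011  0.012  1.851] turn [ 0.    -0.001  0.   ]
```

```bash
python3 -m handwheel '[[[-0.01,0.01,0.5,0,0,0,85],[-0.01,0.01,1,0,0,0,85],[-0.01,0.01,1,0,0,0,85]]]' >/dev/null
python3 -m handwheel '[[[0,0,0.3,0,0,0,85],[0,0,0.6,0,0,0,85],[0,0,0.85,0,0,0,85],[0,0,0.85,0,0,0,85],[0,0,0.85,0,0,0,85]]]'
python3 -m handwheel '[[[0,0,0,0,0,0,255],[0,0,0,0,0,0,255],[0,0,0,0,0,0,255],[0,0,0,0,0,0,255]]]' 25
python3 -m handwheel '[[[0,0,-0.3,0,0,0,255],[0,0,-0.7,0,0,0,255],[0,0,-1,0,0,0,255],[0,0,-1,0,0,0,255]]]'
python3 - <<'E'
from h import *
im,C=snap("wrist","w10.png")
for A,r in blobs(im,(50,120,60),(75,255,255))[1][:4]: print(A,cv2.boundingRect(cv2.boxPoints(r)),r[2])
go((.4912,.0559,.165),-1.7)
E
```

```text
t: 29.62
eef_pos: [0.3507, 0.2327, 0.0271]
ee_rot: [-3.141, 0.002, -1.77]
force: [0.6, 0.9, 0.4]
width: 0.0585
gripper_force: 0.0
t: 30.12
eef_pos: [0.3502, 0.2322, 0.0265]
ee_rot: [-3.141, 0.001, -1.77]
force: [-1.8, -0.3, 7.2]
width: 0.044
gripper_force: 24.7
t: 30.62
eef_pos: [0.3505, 0.2328, 0.1074]
ee_rot: [-3.14, 0.004, -1.771]
force: [-0.1, 0.1, -1.1]
width: 0.0439
gripper_force: 24.7
1770.0 (222, 241, 62, 32) -0.0
254.0 (210, 206, 85, 8) 90.0
at [0.35   0.232  0.1062] shift [ 1.805 -2.168 -0.738] turn [-0.001  0.004 -0.142]
```

```bash
for i in 1 2 3; do python3 -m handwheel '[[[0.3,-0.36,-0.12,0,0,0,255],[0.597,-0.723,-0.25,0,0,0,255],[0.597,-0.723,-0.25,0,0,0,255]]]' >/dev/null; done
python3 -m handwheel '[[[0,0,0,0,0,-0.14,255],[0,0,0,0,0,-0.14,255],[0,0,0,0,0,-0.14,255]]]'
python3 - <<'E'
from h import *
go((.4914,.0571,.046),-1.7)
E
```

```text
t: 32.17
eef_pos: [0.4909, 0.0575, 0.1652]
ee_rot: [3.141, -0.0, -1.701]
force: [0.1, 0.6, -1.3]
width: 0.0441
gripper_force: 24.7
at [0.4909 0.0575 0.1652] shift [ 0.003 -0.009  1.49 ] turn [ 0.002 -0.001 -0.003]
```

```bash
python3 -m handwheel '[[[0,0,0.4,0,0,0,255],[0,0,0.8,0,0,0,255],[0,0,1,0,0,0,255],[0,0,1,0,0,0,255]]]' >/dev/null
python3 -m handwheel '[[[0,-0.005,0.2,0,0,0,255],[0,-0.005,0.4,0,0,0,255],[0,-0.005,0.48,0,0,0,255],[0,-0.005,0.48,0,0,0,255],[0,-0.005,0.48,0,0,0,255]]]'
python3 -m handwheel '[[[0,0,0.05,0,0,0,255],[0,0,0.1,0,0,0,255],[0,0,0.15,0,0,0,255],[0,0,0.19,0,0,0,255],[0,0,0.19,0,0,0,255]]]'
```

```text
t: 33.3
eef_pos: [0.4925, 0.0571, 0.0481]
ee_rot: [-3.141, 0.001, -1.701]
force: [0.6, -0.5, -1.2]
width: 0.0439
gripper_force: 24.7
t: 33.92
eef_pos: [0.4918, 0.0568, 0.0318]
ee_rot: [3.141, -0.0, -1.701]
force: [0.1, -0.3, -1.2]
width: 0.0442
gripper_force: 24.7
```

```bash
python3 -m handwheel '[[[0,0,0.02,0,0,0,255],[0,0,0.02,0,0,0,255],[0,0,0.02,0,0,0,85],[0,0,0.02,0,0,0,85],[0,0,0.02,0,0,0,85]]]'
python3 -m handwheel '[[[0,0,0,0,0,0,85],[0,0,-0.4,0,0,0,85],[0,0,-0.9,0,0,0,85],[0,0,-1,0,0,0,85]]]' >/dev/null
python3 -m handwheel '[[[0,0,-0.4,0,0,-0.3,85],[0,0,-0.8,0,0,-0.6,85],[0,0,-1,0,0,-1,85],[0,0,-1,0,0,-1,85]]]' >/dev/null
python3 -m handwheel '[[[-0.3,0,-0.4,0,0,-0.3,85],[-0.3,0,-0.8,0,0,-0.6,85],[-0.3,0,-0.8,0,0,-1,85],[-0.3,0,-0.8,0,0,-1,85]]]' >/dev/null
python3 -m handwheel '[[[0,0,0,0,0,-0.3,85],[0,0,0,0,0,-0.6,85],[0,0,0,0,0,-1,85],[0,0,0,0,0,-1,85]]]' >/dev/null
python3 -m handwheel '[[[0,0,0,0,0,-0.14,85],[0,0,0,0,0,-0.14,85],[0,0,0,0,0,-0.14,85]]]'
python3 - <<'E'
from h import *
im,C=snap("wrist","w11.png")
for a,r in blobs(im,(50,120,60),(75,255,255))[1][:4]: print("in box",a,onz(C,[r[0]],.046).round(4))
E
```

```text
t: 34.55
eef_pos: [0.4921, 0.0569, 0.0305]
ee_rot: [-3.141, 0.0, -1.701]
force: [0.0, 0.7, 0.5]
width: 0.0584
gripper_force: 0.0
t: 36.92
eef_pos: [0.4831, 0.0791, 0.2542]
ee_rot: [3.141, 0.001, -0.136]
force: [-0.1, 0.7, -1.0]
width: 0.0587
gripper_force: 0.0
in box 464.5 [[0.4918 0.0556 0.046 ]]
in box 444.5 [[0.4852 0.0103 0.046 ]]
```

View pics/w11.png

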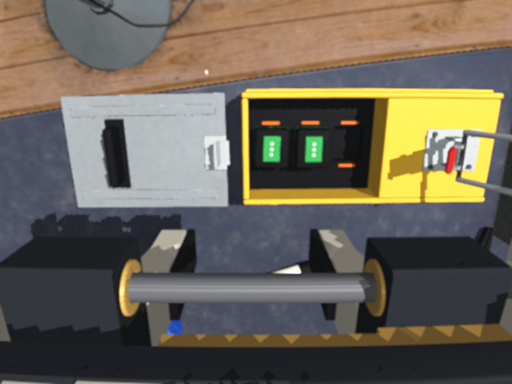

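Both packs are seated at (271,149) and (314,149). The handle's left edge is at about x=105, rows 120–188.

Run:
```python
from h import *
im=cv2.imread("pics/w11.png");C=cam("wrist")
g=cv2.cvtColor(im,cv2.COLOR_BGR2HSV)
m=((g[...,2]<60)).astype(np.uint8);m[:110]=0;m[200:]=0;m[:,:85]=0;m[:,150:]=0
c=max(cv2.findContours(m,0,2)[0],key=cv2.contourArea);r=cv2.minAreaRect(c)
b=onz(C,cv2.boxPoints(r),.085);print(r,b.round(4).tolist())
print("keeper",onz(C,[(218,152)],.072))
go((.517,.225,.066),-.127)
```

```text
((115.12478637695312, 153.26889038085938), (68.16835021972656, 21.110441207885742), 83.54118347167969) [[0.5493, 0.2168, 0.085], [0.5485, 0.1958, 0.085], [0.4809, 0.2045, 0.085], [0.4813, 0.2268, 0.085]]
keeper [[0.50070694 0.11079076 0.072     ]]
at [0.4832 0.0791 0.2543] shift [ 0.176 -1.864  2.353] turn [ 0.     0.001 -0.015]
```

```bash
python3 -m handwheel '[[[0.08,-0.45,0.2,0,0,0,85],[0.16,-0.9,0.4,0,0,-0.015,85],[0.16,-0.9,0.4,0,0,-0.015,85]]]' >/dev/null
python3 -m handwheel '[[[0,-0.44,0.45,0,0,0,85],[0,-0.88,0.95,0,0,0,85],[0,-0.88,0.95,0,0,0,85]]]' >/dev/null
python3 -m handwheel '[[[0,0,0.5,0,0,0,85],[0,0,0.9,0,0,0,85],[0,0,1,0,0,0,85],[0,0,1,0,0,0,85],[0,0,1,0,0,0,85]]]'
python3 -m handwheel '[[[0,0,0,0,0,0,255],[0,0,0,0,0,0,255],[0,0,0,0,0,0,255],[0,0,0,0,0,0,255],[0,0,0,0,0,0,255]]]' 25
```

```text
t: 38.35
eef_pos: [0.5149, 0.2192, 0.0683]
ee_rot: [-3.14, -0.002, -0.123]
force: [0.0, -0.6, -0.1]
width: 0.0584
gripper_force: 0.0
t: 38.98
eef_pos: [0.514, 0.2188, 0.0665]
ee_rot: [3.141, 0.0, -0.123]
force: [0.7, 0.4, -0.5]
width: 0.0138
gripper_force: 0.0
```

```bash
python3 -m handwheel '[[[0,0.1,0,0,0,0,255],[0,0.35,0,0,0,0,255],[0,0.65,0,0,0,0,255],[0,0.95,0,0,0,0,255],[0,0.95,0,0,0,0,255]]]'
python3 -m handwheel '[[[0,0.3,0,0,0,0,255],[0,0.6,0,0,0,0,255],[0,0.9,0,0,0,0,255],[0,0.9,0,0,0,0,255]]]'
python3 -m handwheel '[[[0,0.05,0,0,0,0,255],[0,0.1,0,0,0,0,255],[0,0.15,0,0,0,0,255],[0,0.2,0,0,0,0,255],[0,0.2,0,0,0,0,255]]]'
python3 -m handwheel '[[[0,0.04,0,0,0,0,255],[0,0.08,0,0,0,0,255],[0,0.12,0,0,0,0,255],[0,0.12,0,0,0,0,255]]]'
```

```text
t: 39.6
eef_pos: [0.5043, 0.1403, 0.0666]
ee_rot: [3.141, 0.0, -0.125]
force: [2.2, -1.9, -2.7]
width: 0.01
gripper_force: 25.0
t: 40.1
eef_pos: [0.4953, 0.0693, 0.0666]
ee_rot: [3.141, -0.0, -0.125]
force: [1.6, -2.0, -2.2]
width: 0.0102
gripper_force: 25.0
t: 40.72
eef_pos: [0.4936, 0.0556, 0.0666]
ee_rot: [3.141, 0.0, -0.123]
force: [0.9, -0.1, 0.1]
width: 0.0102
gripper_force: 25.0
t: 41.22
eef_pos: [0.4924, 0.046, 0.0666]
ee_rot: [3.141, 0.0, -0.124]
force: [-0.1, -1.2, 1.8]
width: 0.0096
gripper_force: 25.0
```

```bash
for i in 1 2; do python3 -m handwheel '[[[0,0.03,0,0,0,0,255],[0,0.06,0,0,0,0,255],[0,0.1,0,0,0,0,255],[0,0.1,0,0,0,0,255],[0,0.1,0,0,0,0,255]]]';done
```

```text
t: 41.85
eef_pos: [0.4915, 0.0381, 0.0666]
ee_rot: [3.141, 0.0, -0.123]
force: [-2.0, -1.6, 2.1]
width: 0.0096
gripper_force: 25.0
t: 42.48
eef_pos: [0.4913, 0.0349, 0.0666]
ee_rot: [-3.135, -0.002, -0.124]
force: [-9.5, 27.3, 3.3]
width: 0.0096
gripper_force: 25.0
```

```bash
python3 -m handwheel '[[[0,-0.05,0,0,0,0,255],[0,-0.05,0,0,0,0,255],[0,-0.05,0,0,0,0,85],[0,-0.05,0,0,0,0,85],[0,-0.05,0,0,0,0,85]]]'
for i in 1 2; do python3 -m handwheel '[[[0,0,-0.5,0,0,0,85],[0,0,-1,0,0,0,85],[0,0,-1,0,0,0,85]]]' >/dev/null; done
python3 -m handwheel '[[[-0.2,0.5,-0.4,0,0,0,85],[-0.4,1,-0.5,0,0,0,85],[-0.4,1,-0.5,0,0,0,85],[-0.4,1,-0.5,0,0,0,85]]]'
python3 - <<'E'
from h import *
im,C=snap("wrist","w12.png");P=pose();np.save("w12.npy",np.hstack([P[0][:,None],P[1]]))
s,_=snap("scene","s12.png");t,_=snap("top","t12.png")
a=cv2.resize(im[60:230,200:500],(600,340));b=cv2.resize(s[160:250,340:420],None,fx=4,fy=4,interpolation=2)[:240]
cv2.imwrite("pics/c12.png",np.vstack([a,cv2.resize(np.hstack([cv2.resize(s[150:240,330:420],(300,260),interpolation=2),cv2.resize(t[115:190,340:415],(300,260),interpolation=2)]),(600,260))]))
E
```

```text
t: 43.1
eef_pos: [0.4913, 0.0343, 0.0665]
ee_rot: [3.141, -0.0, -0.124]
force: [-0.7, 0.5, -0.2]
width: 0.0344
gripper_force: 0.0
t: 44.35
eef_pos: [0.4493, -0.041, 0.2656]
ee_rot: [3.141, 0.001, -0.124]
force: [0.0, 0.0, 0.0]
width: 0.0584
gripper_force: 0.0
```

View pics/c12.png

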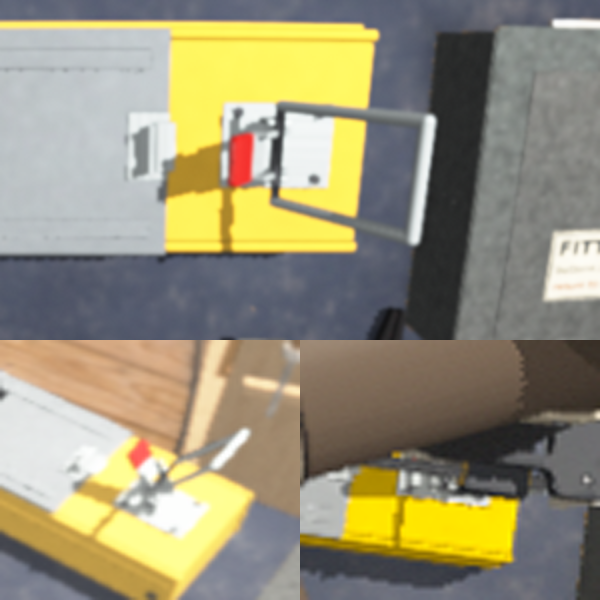

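```bash
cat >> h.py <<'E'
O=np.array([.4852,.0105,0]);B=Rot.from_euler("z",-.127).as_matrix()
def tobox(X):return (np.array(X)-O)@B
def fbox(X):return O+B@np.array(X)
def tri(C1,p1,C2,p2):
    n=[cv2.undistortPoints(np.array(p,float).reshape(1,1,2),C[0],C[1])[0,0] for C,p in((C1,p1),(C2,p2))]
    X=cv2.triangulatePoints(np.c_[C1[2],C1[3]],np.c_[C2[2],C2[3]],n[0].reshape(2,1),n[1].reshape(2,1))
    return (X[:3]/X[3])[:,0]
E
python3 - <<'E'
from h import *
a=np.load("w12.npy");W=cam("wrist",(a[:,0],a[:,1:]));S=cam("scene");T=cam("top")
print("barmid",(tobox(tri(W,(412,150),S,(399,187.5)))*1e3).round(1))
t0=cv2.imread("pics/top0.png")
print("barmid WT",(tobox(tri(W,(412,150),T,(265+690/5,100+238/5)))*1e3).round(1))
# lever red tip & bar: wrist plane solves: intersect rays with box x=0 plane
def onx0(C,p):
    q=onz(C,[p],0)[0];o=-C[2].T@C[3];q,o=tobox(q),tobox(o);k=o[0]/(o[0]-q[0]);return ((o+(q-o)*k)*1e3).round(1)
im=cv2.imread("pics/w12.png");s=cv2.imread("pics/s12.png")
for n,i,C in(("w",im,W),("s",s,S)):
    for A,r in blobs(i,(0,150,120),(6,255,255),5)[1]:
        if (n=="w" and r[0][1]<200) or (n=="s" and 340<r[0][0]<420): print(n,"red",A,np.round(r[0],1),onx0(C,r[0]))
print(onx0(W,(412,150)),onx0(S,(399,187.5)))
print("keeper z72",(tobox(onz(W,[(200+137/2,60+150/2),(200+172/2,60+145/2)],.07))*1e3).round(1))
print("pivot proj w",proj(W,[fbox((0,-.145,.072)),fbox((0,-.145+.009,.085))]),proj(S,[fbox((0,-.145,.072))]))
E
```

```text
barmid [   0.7 -185.2  156.6]
barmid WT [   0.2 -187.7  152.5]
w red 221.0 [320.  139.5] [   0.  -121.3  101.4]
s red 145.5 [360.5 310. ] [   0.  -202.6 -468.5]
s red 18.5 [371.5 188.5] [   0.  -120.5  106.8]
s red 15.5 [360.3 288.6] [   0.  -176.8 -345.1]
[   0.  -188.4  151.3] [   0.  -184.7  156.6]
keeper z72 [[ -0.6 -73.5  70. ]
 [  2.1 -91.7  70. ]]
pivot proj w [[337.16270011 135.12942481]
 [331.38272992 136.97849383]] [[377.36941874 202.11780237]]
```

Bar is at box (0, −186, 155) mm, lever at about 2.2 rad, keeper at y ≈ −74 to −92 mm. I'll push the bar over from behind with closed fingers.

```bash
python3 -m handwheel '[[[0.2,0.5,0,0,0,0,255],[0.35,1,0,0,0,0,255],[0.35,1,0,0,0,0,255]]]' >/dev/null
python3 -m handwheel '[[[0,0.5,0,0,0,0,255],[0,1,0,0,0,0,255],[0,1,0,0,0,0,255],[0,1,0,0,0,0,255]]]'
python3 - <<'E'
from h import *
go(fbox((0,-.226,.14)),-.127)
E
```

```text
t: 45.38
eef_pos: [0.4578, -0.2024, 0.2661]
ee_rot: [-3.141, 0.001, -0.123]
force: [-0.1, 0.7, -0.9]
width: 0.0007
gripper_force: 0.0
at [ 0.4578 -0.2024  0.2661] shift [0.003 0.143 1.577] turn [-0.     0.001  0.008]
```

```bash
python3 -m handwheel '[[[0,0.2,0,0,0,0,255],[0,0.2,0.4,0,0,0,255],[0,0.2,0.8,0,0,0,255],[0,0.2,0.8,0,0,0,255]]]'
python3 -m handwheel '[[[0,0,0.4,0,0,0,255],[0,0,0.78,0,0,0,255],[0,0,0.78,0,0,0,255],[0,0,0.78,0,0,0,255]]]'
python3 -m handwheel '[[[0,-0.1,0,0,0,0,255],[0,-0.2,0,0,0,0,255],[0,-0.3,0,0,0,0,255],[0,-0.4,0,0,0,0,255],[0,-0.5,0,0,0,0,255]]]'
python3 - <<'E'
from h import *
im,_=snap("scene","s13.png")
cv2.imwrite("pics/c13.png",cv2.resize(im[130:270,300:480],(720,560),interpolation=2))
print((tobox(pose()[0])*1e3).round(1))
E
```

```text
t: 45.88
eef_pos: [0.4543, -0.2185, 0.2007]
ee_rot: [-3.141, 0.005, -0.123]
force: [-0.2, -0.6, 0.9]
width: 0.0008
gripper_force: 0.0
t: 46.38
eef_pos: [0.457, -0.2192, 0.1421]
ee_rot: [3.141, -0.002, -0.122]
force: [-0.4, 0.1, 0.1]
width: 0.0005
gripper_force: 0.0
t: 47.0
eef_pos: [0.4607, -0.1787, 0.1402]
ee_rot: [3.142, -0.0, -0.123]
force: [0.3, -0.2, -0.3]
width: 0.0007
gripper_force: 0.1
[  -0.3 -190.2  140.2]
```

View pics/c13.png

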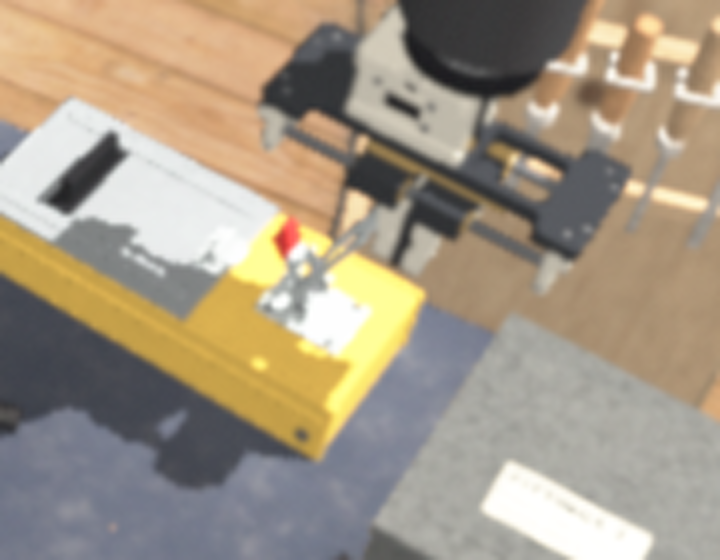

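The fingertips are behind the bar at crop (410,230). I'll carry on pushing.

```bash
python3 -m handwheel '[[[0,-0.12,0,0,0,0,255],[0,-0.24,0,0,0,0,255],[0,-0.36,0,0,0,0,255],[0,-0.48,0,0,0,0,255],[0,-0.48,0,0,0,0,255]]]'
python3 -m handwheel '[[[0,-0.1,0,0,0,0,255],[0,-0.2,0,0,0,0,255],[0,-0.25,0,0,0,0,255],[0,-0.25,0,0,0,0,255],[0,-0.25,0,0,0,0,255]]]'
python3 - <<'E'
from h import *
im,_=snap("scene","s14.png")
cv2.imwrite("pics/c14.png",cv2.resize(im[130:270,300:480],(720,560),interpolation=2))
print((tobox(pose()[0])*1e3).round(1))
E
```

```text
t: 47.68
eef_pos: [0.4655, -0.1405, 0.1402]
ee_rot: [-3.142, -0.0, -0.122]
force: [0.2, 0.2, 0.3]
width: 0.0007
gripper_force: 0.0
t: 48.3
eef_pos: [0.4678, -0.1214, 0.1402]
ee_rot: [3.142, -0.0, -0.123]
force: [-0.6, 0.4, -0.3]
width: 0.0005
gripper_force: 0.0
[  -0.6 -133.1  140.1]
```

View pics/c14.png

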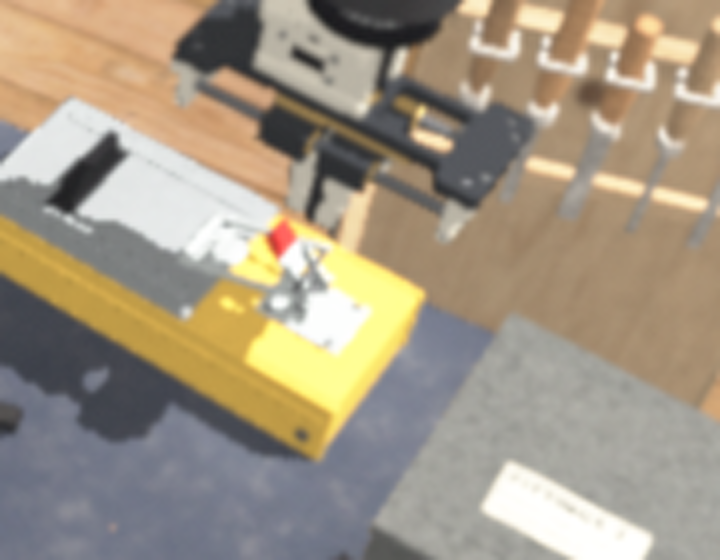

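The bail has fallen over towards the keeper, with its arm at crop (275,290) to (190,255). Checking from above.

```bash
python3 -m handwheel '[[[0,0,-0.4,0,0,0,255],[0,0,-0.8,0,0,0,255],[0,0,-1,0,0,0,255],[0,0,-1,0,0,0,255]]]' >/dev/null
python3 -m handwheel '[[[-0.3,0,-0.3,0,0,0,255],[-0.6,0,-0.3,0,0,0,255],[-0.6,0,-0.3,0,0,0,255],[-0.6,0,-0.3,0,0,0,255]]]'
python3 - <<'E'
from h import *
im,C=snap("wrist","w15.png");P=pose();np.save("w15.npy",np.hstack([P[0][:,None],P[1]]))
p=proj(C,[fbox((0,-.08,.076))])[0].astype(int);print(p)
x,y=p;cv2.imwrite("pics/c15.png",cv2.resize(im[max(y-60,0):y+60,x-80:x+80],(800,600),interpolation=2));print(x-80,max(y-60,0))
E
```

```text
t: 49.35
eef_pos: [0.4202, -0.1155, 0.2436]
ee_rot: [3.141, 0.001, -0.123]
force: [0.2, 1.0, -0.8]
width: 0.0006
gripper_force: 0.0
[195 118]
115 58
```

View pics/c15.png

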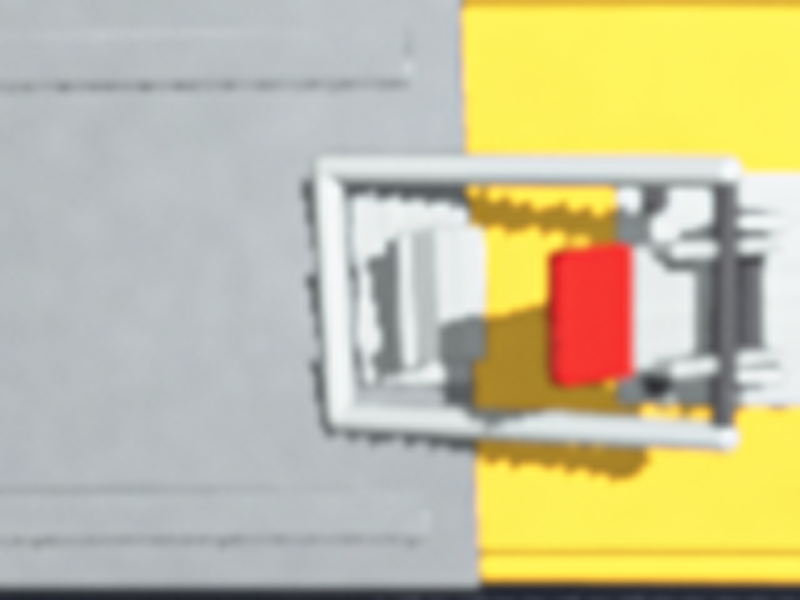

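The bail is hooked: the keeper at crop (420,300) is inside the loop and the bar lies at (335,290) on the cover. Now the lever.

Run:
```python
from h import *
go(fbox((0,-.080,.21)),-.127)
```

```text
at [ 0.4204 -0.1155  0.2436] shift [ 0.606 -0.662  0.42 ] turn [0.    0.001 0.007]
```

```bash
python3 -m handwheel '[[[0.3,-0.33,0.2,0,0,0,255],[0.61,-0.66,0.42,0,0,0.01,255],[0.61,-0.66,0.42,0,0,0.01,255],[0.61,-0.66,0.42,0,0,0.01,255]]]'
python3 -m handwheel '[[[0,0,0.4,0,0,0,255],[0,0,0.8,0,0,0,255],[0,0,1,0,0,0,255],[0,0,1,0,0,0,255]]]'
python3 -m handwheel '[[[0,0,0.2,0,0,0,255],[0,0,0.41,0,0,0,255],[0,0,0.41,0,0,0,255],[0,0,0.41,0,0,0,255]]]'
python3 -m handwheel '[[[0,0.12,0,0,0,0,255],[0,0.24,0,0,0,0,255],[0,0.36,0,0,0,0,255],[0,0.48,0,0,0,0,255],[0,0.56,0,0,0,0,255]]]'
python3 - <<'E'
from h import *
print((tobox(pose()[0])*1e3).round(1))
E
```

```text
t: 49.9
eef_pos: [0.4751, -0.0691, 0.21]
ee_rot: [3.141, 0.002, -0.128]
force: [-0.4, -0.3, -0.3]
width: 0.0006
gripper_force: 0.0
t: 50.4
eef_pos: [0.4742, -0.0697, 0.1301]
ee_rot: [3.141, 0.002, -0.129]
force: [-0.3, -0.6, 1.2]
width: 0.0004
gripper_force: 0.0
t: 50.9
eef_pos: [0.4758, -0.0691, 0.099]
ee_rot: [-3.141, -0.002, -0.128]
force: [-0.7, -0.2, -0.2]
width: 0.0005
gripper_force: 0.0
t: 51.52
eef_pos: [0.4689, -0.1144, 0.0976]
ee_rot: [3.141, 0.001, -0.129]
force: [-0.1, 1.3, -0.3]
width: 0.0002
gripper_force: 0.3
[  -0.4 -126.    97.6]
```

```bash
python3 -m handwheel '[[[0,0.1,0,0,0,0,255],[0,0.2,0,0,0,0,255],[0,0.3,0,0,0,0,255],[0,0.3,0,0,0,0,255]]]'
python3 -m handwheel '[[[0,0.07,0.03,0,0,0,255],[0,0.14,0.06,0,0,0,255],[0,0.2,0.1,0,0,0,255],[0,0.26,0.14,0,0,0,255],[0,0.32,0.18,0,0,0,255]]]'
python3 - <<'E'
from h import *
im,_=snap("scene","s16.png")
cv2.imwrite("pics/c16.png",cv2.resize(im[130:270,300:480],(720,560),interpolation=2))
print((tobox(pose()[0])*1e3).round(1))
E
```

```text
t: 52.02
eef_pos: [0.4662, -0.138, 0.0978]
ee_rot: [3.141, 0.0, -0.129]
force: [-0.2, 0.0, 1.1]
width: 0.0004
gripper_force: 0.2
t: 52.65
eef_pos: [0.4629, -0.163, 0.0831]
ee_rot: [3.141, 0.0, -0.128]
force: [-0.4, 0.9, 0.4]
width: 0.0001
gripper_force: 0.0
[  -0.5 -175.3   82.7]
```

```bash
python3 -m handwheel '[[[0,0.04,0.04,0,0,0,255],[0,0.08,0.08,0,0,0,255],[0,0.1,0.11,0,0,0,255],[0,0.1,0.11,0,0,0,255]]]'
python3 -m handwheel '[[[0,0,0.03,0,0,0,255],[0,0,0.06,0,0,0,255],[0,0,0.06,0,0,0,255],[0,0,0.06,0,0,0,255]]]'
python3 - <<'E'
from h import *
im,_=snap("scene","s17.png")
cv2.imwrite("pics/c17.png",cv2.resize(im[130:270,300:480],(720,560),interpolation=2))
print((tobox(pose()[0])*1e3).round(1))
E
```

```text
t: 53.2
eef_pos: [0.4623, -0.1698, 0.0759]
ee_rot: [-3.141, -0.001, -0.128]
force: [-6.3, 11.1, 17.6]
width: 0.0002
gripper_force: 9.2
t: 53.7
eef_pos: [0.4627, -0.1699, 0.0748]
ee_rot: [-3.141, -0.003, -0.126]
force: [-20.5, 18.6, 61.7]
width: 0.0004
gripper_force: 30.8
[   0.5 -181.8   74.8]
```

View pics/c17.png

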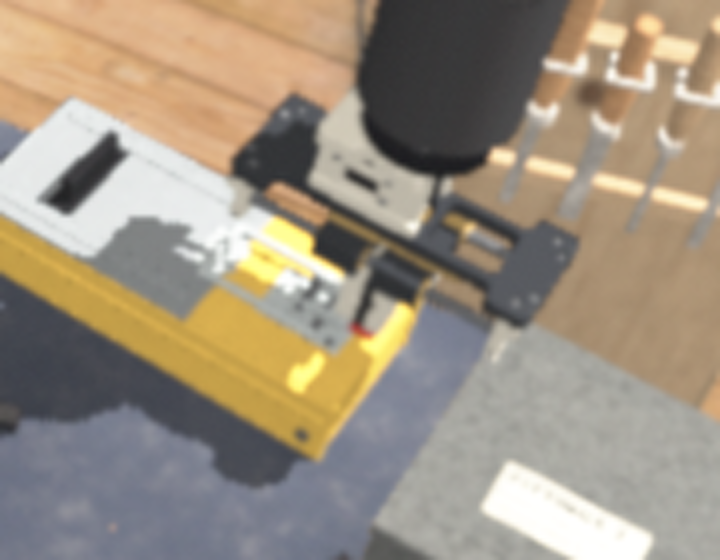

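The red tip is down under the fingers at crop (360,330), and pressing it meets a hard stop. I'll retract and check.

```bash
python3 -m handwheel '[[[0,0,-0.2,0,0,0,255],[0,0,-0.6,0,0,0,255],[0,0,-1,0,0,0,255],[0,0,-1,0,0,0,255]]]' >/dev/null
python3 -m handwheel '[[[-0.3,-0.3,-0.4,0,0,0,255],[-0.5,-0.8,-0.9,0,0,0,255],[-0.5,-0.8,-0.9,0,0,0,255],[-0.5,-0.8,-0.9,0,0,0,255]]]'
python3 - <<'E'
from h import *
im,C=snap("wrist","w18.png")
p=proj(C,[fbox((0,-.12,.076))])[0].astype(int)
x,y=p;x0=x-110;y0=max(y-70,0);cv2.imwrite("pics/c18.png",cv2.resize(im[y0:y0+150,x0:x0+200],(800,600),interpolation=2));print(x0,y0)
def onx0(p):
    q=onz(C,[p],0)[0];o=-C[2].T@C[3];q,o=tobox(q),tobox(o);k=o[0]/(o[0]-q[0]);return ((o+(q-o)*k)*1e3).round(1)
for A,r in blobs(im,(0,150,120),(6,255,255),20)[1]:
    if r[0][1]<230: print(A,r, (tobox(onz(C,cv2.boxPoints(r),.073))*1e3).round(1).tolist())
print("handle y if shut: ", tobox((.4913,.0345,.07)))
E
```

```text
t: 54.75
eef_pos: [0.4301, -0.1017, 0.2211]
ee_rot: [-3.141, 0.001, -0.127]
force: [-0.6, -0.7, -0.1]
width: 0.0002
gripper_force: 0.0
142 59
400.0 ((327.6189880371094, 128.9775848388672), (17.792774200439453, 26.894685745239258), 3.3664603233337402) [[-11.1, -179.4, 73.0], [13.0, -179.5, 73.0], [12.2, -195.5, 73.0], [-12.1, -195.7, 73.0]]
handle y if shut:  [0.00301106 0.02457933 0.07      ]
```

View pics/c18.png

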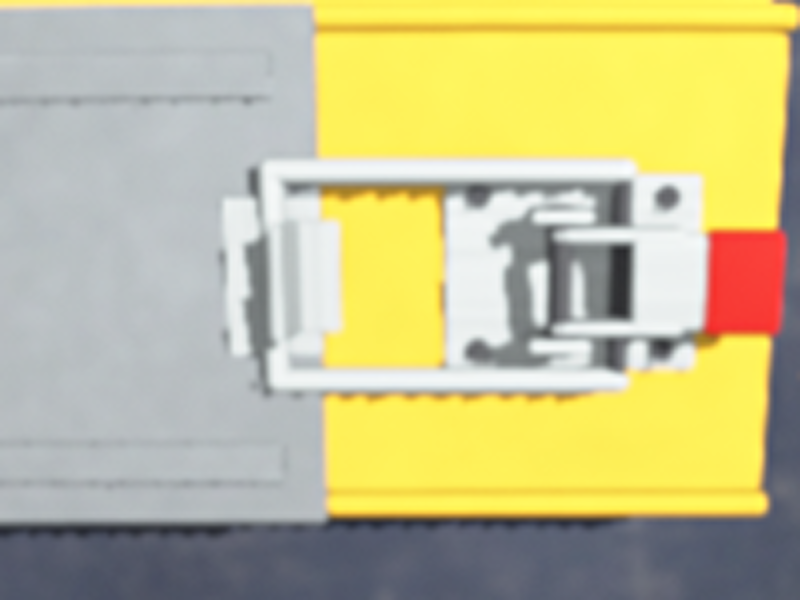

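The lever lies flat with its tip at y = −195.5 mm, the bar is hooked behind the keeper, and the robot is clear. Handing in.

```bash
python3 -c "
from station import arm
print(arm.job_done())"
```

```text
the job is handed in; nothing more can be done
None
```

I handed the job in at about 55 s. The flat pack is in the red tray, both charged packs are seated in sockets, the cover is shut, and the latch is hooked with its lever flat; the hand-in gave no verdict.

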